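# Close a curved row of flip-lid tubes with a stroke of the fingertip

### The job

The five blue flip lids on the curved white tube stand are ajar. Starting at the red dot, run the fingertips lightly along the curved row so that they push the lids shut one after another, keeping the fingertips down close to the lids until the fifth is shut, and then draw clear. Only stroke the lids: do not pinch, lift, press hard or shove anything along, force no lid further open, and leave the vial, the ring and the tub alone.

Things in the scene. Friction and masses are not known exactly. Their poses are not given: they have to be found in the camera images.
- stand: the tube stand: a loose grey curved foot (heavy, 2 to 3 kg, on rubber feet) that carries a white curved deck, about 210 mm along the curve. Origin at the underside, z up. The row of five tubes is an arc of 130 mm radius, 31 mm from tube to tube; the bulge of the arc faces the stand's +x, the row runs from its -y end (red dot) to its +y end
- red_dot (a point): red dot, 13 mm across, on the flat top of the deck (46 mm above the worktop), in the middle of the deck's width at the start of the row, about 47 mm before the first tube's axis; free surface, good for touching down. The deck is 42 mm wide with round ends that reach 21 mm past the row's ends
- spot1 (a point): point on the axis of tube 1 (1 is next to the red dot), at the height of the top of its lid when shut: 46 mm above the worktop, level with the deck. Fixed to the deck, axes as the stand's
- spot2 (a point): point on the axis of tube 2 (1 is next to the red dot), at the height of the top of its lid when shut: 46 mm above the worktop, level with the deck. Fixed to the deck, axes as the stand's
- spot3 (a point): point on the axis of tube 3 (1 is next to the red dot), at the height of the top of its lid when shut: 46 mm above the worktop, level with the deck. Fixed to the deck, axes as the stand's
- spot4 (a point): point on the axis of tube 4 (1 is next to the red dot), at the height of the top of its lid when shut: 46 mm above the worktop, level with the deck. Fixed to the deck, axes as the stand's
- spot5 (a point): point on the axis of tube 5 (1 is next to the red dot), at the height of the top of its lid when shut: 46 mm above the worktop, level with the deck. Fixed to the deck, axes as the stand's
- lid1 (a joint): opening angle of the blue flip lid of tube 1: 0 shut, about 0.35 to 0.65 at the start, stops at 1.2. Lid 20 mm wide, 3 mm thick; its hinge lies across the row 12 mm before the tube axis, on the side towards the red dot, and its free lip (which rises) 24 mm further on. A stiff hinge that stays where it is left; about 0.5 N at the lip moves it
- lid2 (a joint): opening angle of the blue flip lid of tube 2: 0 shut, about 0.35 to 0.65 at the start, stops at 1.2. Lid 20 mm wide, 3 mm thick; its hinge lies across the row 12 mm before the tube axis, on the side towards the red dot, and its free lip (which rises) 24 mm further on. A stiff hinge that stays where it is left; about 0.5 N at the lip moves it
- lid3 (a joint): opening angle of the blue flip lid of tube 3: 0 shut, about 0.35 to 0.65 at the start, stops at 1.2. Lid 20 mm wide, 3 mm thick; its hinge lies across the row 12 mm before the tube axis, on the side towards the red dot, and its free lip (which rises) 24 mm further on. A stiff hinge that stays where it is left; about 0.5 N at the lip moves it
- lid4 (a joint): opening angle of the blue flip lid of tube 4: 0 shut, about 0.35 to 0.65 at the start, stops at 1.2. Lid 20 mm wide, 3 mm thick; its hinge lies across the row 12 mm before the tube axis, on the side towards the red dot, and its free lip (which rises) 24 mm further on. A stiff hinge that stays where it is left; about 0.5 N at the lip moves it
- lid5 (a joint): opening angle of the blue flip lid of tube 5: 0 shut, about 0.35 to 0.65 at the start, stops at 1.2. Lid 20 mm wide, 3 mm thick; its hinge lies across the row 12 mm before the tube axis, on the side towards the red dot, and its free lip (which rises) 24 mm further on. A stiff hinge that stays where it is left; about 0.5 N at the lip moves it
- deck (a joint): how far the spring-borne deck is pushed down (m), 0 at rest, stop at 0.005; starts to give at about 1 N, then about 2.5 N per mm
- vial_1: bystander: glass vial with light grey cap, 28x28x59 mm, origin at the underside; stands on the hollow side of the arc
- die_ring: bystander: light grey ring, 34 mm across, 22 mm high, origin at the underside; lies on the hollow side of the arc
- tub_orange: bystander: orange tub with white lid, 70 mm across, 62 mm high, origin at the underside; stands on the outer side of the arc

How it is judged (in metres and radians):
On the way, in this order (a step that is already met when the one before it is completed fails the run):
1. lid 1 is pushed shut (under 0.10 rad) (value of joint lid1 below 0.1 rad), for 0.02 s.
2. lid 2 is pushed shut (under 0.10 rad) (value of joint lid2 below 0.1 rad), for 0.02 s.
3. lid 3 is pushed shut (under 0.10 rad) (value of joint lid3 below 0.1 rad), for 0.02 s.
4. lid 4 is pushed shut (under 0.10 rad) (value of joint lid4 below 0.1 rad), for 0.02 s.
5. lid 5 is pushed shut (under 0.10 rad) (value of joint lid5 below 0.1 rad), for 0.02 s.
At the end, for the whole second after the job is handed in: All five lids are shut (under 0.10 rad, 2.4 mm at the lip); the stand is upright, at rest and within 25 mm of where it stood, its deck is back up, and vial, ring and tub are within 20 mm of where they stood (value of joint each of lid1, lid2, lid3, lid4, lid5 below 0.1 rad and distance of stand from where it was at the start of the episode below 0.025 m and angle between stand's own z axis and vertical below 0.05 rad and linear speed of stand below 0.01 m/s and value of joint deck below 0.001 m and distance of each of vial_1, die_ring, tub_orange from where it was at the start of the episode below 0.02 m); the robot touches nothing.
It fails at once if the fingers press harder than 25 N on the stand, its deck or lids (contact force between the fingers and stand above 25 N).
It fails at once if a lid is forced further open (over 0.80 rad) (value of joint any of lid1, lid2, lid3, lid4, lid5 above 0.8 rad).
It fails at once if the fingertips leave the row (more than about 40 mm above the lids) between the first and the last lid (value of joint lid1 below 0.1 rad and not (value of joint lid5 below 0.1 rad) and z of the grasp point in the frame of stand above 0.106 m).
It fails at once if the stand is lifted, tipped or shoved more than 25 mm (distance of stand from where it was at the start of the episode above 0.025 m or angle between stand's own z axis and vertical above 0.15 rad).
It fails at once if the vial, ring or tub is moved more than 20 mm, lifted or knocked over (distance of any of vial_1, die_ring, tub_orange from where it was at the start of the episode above 0.02 m or angle between any of vial_1, die_ring, tub_orange's own z axis and vertical above 0.3 rad).
It also fails if it takes over 38 s, if anything falls off the work surface, if the arm or the gripper's body presses on something with over 40 N, if the wrist force passes 120 N, or if a joint passes its speed limit or range.

### The arm

A 6-joint arm with a two-finger parallel gripper is mounted at the origin on a cart in front of the work surface, level with it; the furniture and walls round the work are solid. World frame = base frame: x ahead of the robot, y to its left, z up, the work surface at z = 0. Lengths are in m, angles in degrees, forces in N, time in s.
With the tool pointing down it reaches from about 0.325 to 0.85 m from the base axis. Payload 4.4 kg.
Tool frame: the origin (TCP) lies on the centre line of the jaws, within the pads' length; the fingertips stand 8 mm ahead of it and the grasp point (between the pads) lies 11 mm behind it; z points along the fingers, y is the line along which they close (so a half turn about z gives the same grasp; the last joint's range is limited). The gripper opens to 94 mm and grips with 3 to 60 N. Pads are 16 mm wide; open, the fingers measure 119 mm over their backs; the gripper's body (75 mm by 177 mm) begins 78 mm behind the grasp point.
Start: joints at [-85.629, 11.837, 88.321, -0, 79.842, -8.623], TCP at [0.129, -0.56, 0.213] pointing down, gripper open.
Joint ranges: [-156.59, 156.59], [-49.26, 127.26], [12.9, 141.05], [-63.56, 243.56], [4.71, 150.69], [-161.64, 161.64]. Speed limits (degrees/s): [159.86, 159.86, 180, 180, 180, 180].

### API

Orientations are given as a 3x3 rotation matrix whose columns are the frame's x, y, z axes.
In Python, from workcell import robot gives the robot as it stands.
- The arm moves only by the tool send_rows, never from a script. Its argument "moves" is a list of rows, each a list of 2 entries, a list of its own where there are three numbers: the shift along the tool's x, y, z in units of 40 mm (1.0 is 40 mm), then the turn about the tool's z in units of 6 degrees (1.0 is 6 degrees). A call has 1 to 10 rows; each row is the pose to reach, as a shift and turn from the pose commanded when the call began, along the tool's axes at that moment; what a row does not reach only later rows make up. A row lasts 1/10 s, in which the tool goes at most 50 mm and 8.59 degrees, less where a joint would pass 70% of its speed; a pose out of reach is approached as far as the arm can. A call with a gripper value outside its range is refused whole. "jaw" is the closure, from 0 (fully open) to 1 (shut), set as the call begins (left out, the last holds). The fingers move at their own pace and stop on an object; "grip_force" is the grip in N (left out, the last holds). Time passes only in rows, so rows that repeat a pose let the fingers close. It gives the time, the measured TCP pose, the force, the opening and the grip force at its end, in the units of the state.
- robot.sense(): the state, without advancing time (a new reading comes with each control period).
- robot.read_camera(name): name is "scene" or "top"; returns a dict with "pixels" (400x640x3 uint8, blue, green, red), "z_map" (400x640 float32, m along the optical axis (not along the pixel's ray), 0 where there is no reading), "intrinsics" (3x3 intrinsics, pixels), "T" (4x4, takes a point from camera to world coordinates). Camera axes: x right, y down, z forward; pixel columns grow to the right and rows downward; lengths in m; the calibration is good to about 2 mm. A picture is of the moment at which its call begins.
- robot.finish_job(): hands the job in; it is judged then, once.
The state is a dict: "time": time; "q": joint angles; "joint_velocities": joint speeds; "joint_efforts": joint torques, N m; "tool_pos": TCP position; "tool_rot": TCP orientation; "wrist_force": force on the tool from outside, world axes, zero at the start; "torque": the same for the moment, N m; "grip_width": opening from 0.0 (shut) to 1.0 (fully open); "grasp_force": force on a finger pad.
Only numpy, scipy, OpenCV 4.12 (cv2) and the standard library are available. Lean on these libraries where they do the work, as an engineer would, in place of code of your own. Each camera call takes 0.05 s, during which the arm holds its last target. There are 200 camera calls.

## Working session

There is one attempt and no reset: what is moved stays moved. The work goes in short steps, Python scripts to look and compute and a tool call to move; the robot and the scene stay as the last step left them, time stands still between calls to the robot, and variables do not carry over. Pictures are saved under pics/ and viewed, at most 10 in all, crops included, and the job is handed in when it is done.

Besides the shell and the picture viewer there is one more tool, called as name(argument=value, ...), one argument or row to a line, values as JSON. send_rows: Moves the arm, as the interface text tells. Its arguments: {"type":"object","properties":{"moves":{"type":"array"},"jaw":{"type":"number"},"grip_force":{"type":"number"}},"required":["moves"]}

```bash
mkdir -p pics
cat > h.py <<'E'
import numpy as np, cv2
from workcell import robot
def cam(n):
    c=robot.read_camera(n); return c
def plane(c,uv,z):
    uv=np.atleast_2d(uv).astype(float)
    d=np.c_[uv,np.ones(len(uv))]@np.linalg.inv(c["intrinsics"]).T@c["T"][:3,:3].T
    o=c["T"][:3,3]; return o+d*((z-o[2])/d[:,2])[:,None]
def cloud(c):
    z=c["z_map"];v,u=np.mgrid[:400,:640]
    K=c["intrinsics"];p=np.stack([(u-K[0,2])/K[0,0]*z,(v-K[1,2])/K[1,1]*z,z],-1)
    return p@c["T"][:3,:3].T+c["T"][:3,3]
E
python3 - <<'E'
from h import *
for n in("top","scene"):
    c=cam(n);cv2.imwrite(f"pics/{n}0.png",c["pixels"])
    P=cloud(c);h=cv2.cvtColor(c["pixels"],cv2.COLOR_BGR2HSV)
    print(n,c["T"].round(3).tolist(),c["intrinsics"][0,0])
    for nm,lo,hi in(("red",(0,150,90),(6,255,255)),("red2",(174,150,90),(180,255,255)),("blue",(95,120,50),(130,255,255)),("orange",(8,150,90),(22,255,255))):
        m=cv2.inRange(h,lo,hi);k,L,s,ce=cv2.connectedComponentsWithStats(m)
        for i in range(1,k):
            if s[i,4]>12:
                q=P[(L==i)&(c["z_map"]>0)]
                print(nm,s[i].tolist(),ce[i].round(1),np.median(q,0).round(3),q[:,2].max().round(3) if len(q) else 0,plane(c,ce[i],.046).round(4)[0])
E
```

```text
top [[-0.007, -0.993, 0.12, 0.45], [-1.0, 0.01, 0.028, 0.012], [-0.03, -0.12, -0.992, 0.897], [0.0, 0.0, 0.0, 1.0]] 426.56597755761254
red [332, 0, 16, 11, 133] [339.6   4.2] [0.936 0.005 0.109] 0.113 [0.975  0.0053 0.046 ]
red [254, 26, 17, 109, 339] [265.3  80.4] [0.826 0.165 0.005] 0.039 [0.809  0.1623 0.046 ]
red [379, 260, 5, 5, 20] [380.7 261.9] [ 0.431 -0.07   0.046] 0.05 [ 0.4317 -0.0699  0.046 ]
blue [277, 9, 19, 22, 252] [284.9  21.3] [0.87  0.108 0.164] 0.188 [0.9393 0.1219 0.046 ]
blue [118, 51, 63, 49, 662] [160.7  83.9] [0.8   0.375 0.031] 0.055 [0.8056 0.3835 0.046 ]
blue [275, 82, 33, 31, 799] [291.2  97. ] [0.764 0.106 0.067] 0.071 [0.7719 0.1079 0.046 ]
blue [401, 84, 21, 21, 330] [410.5  93.9] [ 0.764 -0.135  0.071] 0.076 [ 0.7741 -0.1386  0.046 ]
blue [321, 200, 11, 8, 65] [325.9 203.5] [0.548 0.037 0.054] 0.061 [0.5486 0.0373 0.046 ]
blue [336, 204, 11, 9, 69] [340.6 207.8] [0.539 0.007 0.052] 0.058 [0.5396 0.0079 0.046 ]
blue [350, 212, 10, 9, 65] [354.4 215.6] [ 0.523 -0.018  0.055] 0.061 [ 0.5236 -0.0195  0.046 ]
blue [362, 222, 9, 10, 66] [365.7 226.4] [ 0.50
[... 1987 characters left out ...]
.669 0.101] 0.165 [1.0416 0.7744 0.046 ]
orange [356, 26, 80, 63, 1746] [393.9  53.8] [0.963 0.295 0.153] 0.19 [1.0982 0.4515 0.046 ]
orange [338, 42, 17, 11, 116] [346.3  47.6] [0.966 0.515 0.075] 0.083 [1.0004 0.5647 0.046 ]
orange [281, 46, 21, 17, 271] [291.7  54.6] [0.851 0.65  0.026] 0.052 [0.8364 0.6216 0.046 ]
orange [463, 106, 21, 29, 153] [474.4 120.3] [0.981 0.031 0.103] 0.133 [1.0493 0.076  0.046 ]
orange [359, 109, 4, 9, 16] [361.1 112.6] [0.84  0.27  0.039] 0.048 [0.8324 0.261  0.046 ]
orange [480, 112, 37, 38, 513] [499.  126.5] [ 1.001 -0.029  0.112] 0.14 [1.0807 0.0242 0.046 ]
orange [352, 227, 31, 20, 381] [365.9 237.3] [ 0.603 -0.066  0.026] 0.049 [ 0.595  -0.0749  0.046 ]
```

Run:
```python
from h import *
from scipy.optimize import least_squares
L=np.array([[.4755,-.0580],[.502,-.042],[.5235,-.0185],[.539,.0073],[.548,.0368]]);D=np.array([.432,-.070])
# blue patch centre lies ~1 mm before the tube axis; solve centre and phase
s=np.r_[0,46,77,108,139,170]*1e-3
f=lambda p,s:np.c_[p[0]+.13*np.cos(p[2]+s/.13),p[1]+.13*np.sin(p[2]+s/.13)]
r=least_squares(lambda p:(f(p,s)-np.r_[[D],L]).ravel(),[.42,.06,-1.5])
print(r.x,(r.fun*1e3).round(1))
print("spots",f(r.x,np.r_[0,47+31*np.arange(5)]*1e-3).round(4).tolist())
st=robot.sense();print(st["tool_pos"],np.round(st["tool_rot"],3).tolist(),st["time"],st["wrist_force"])
c=cv2.imread("pics/top0.png")[130:330,250:470];d=cv2.imread("pics/scene0.png")[170:330,230:450]
cv2.imwrite("pics/a.png",np.hstack([cv2.resize(c,(396,360)),cv2.resize(d,(396,360))]))
```

```text
[ 0.41992339  0.05936047 -1.48022744] [-0.3 -0.1  0.3 -0.  -0.   0.5 -0.  -0.8  0.1  0.1 -0.   0.2]
spots [[0.4317, -0.0701], [0.4767, -0.0576], [0.5027, -0.0409], [0.5241, -0.0185], [0.5395, 0.0083], [0.5482, 0.038]]
[ 0.12920702 -0.55956407  0.21241002] [[0.974, 0.225, -0.0], [0.225, -0.974, 0.002], [0.0, -0.002, -1.0]] 0.1 [0.24363576 0.61670323 0.19469986]
```

View pics/a.png

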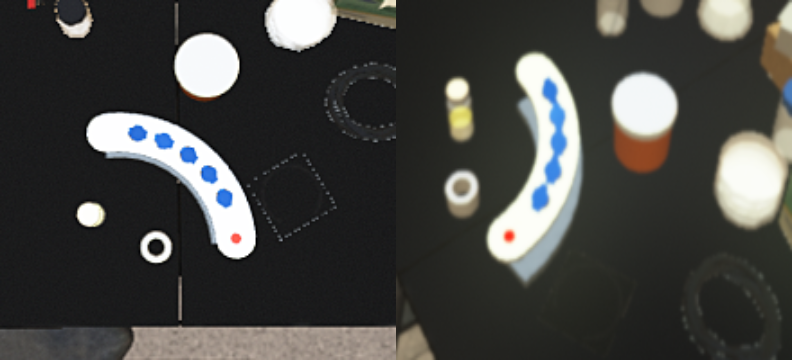

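send_rows(
  moves=[
    [[0.3, -0.3, 0], 0],
    [[0.8, -0.8, 0], 0.1],
    [[1.5, -1.5, 0], 0.3],
    [[2.3, -2.3, 0], 0.5],
    [[3.1, -3.1, 0], 0.7],
    [[3.9, -3.9, 0], 0.9],
    [[4.7, -4.75, 0], 1.1],
    [[5.3, -5.35, 0], 1.3],
    [[5.6, -5.65, 0], 1.3],
    [[5.7, -5.76, 0], 1.3],
  ],
  jaw=1,
  grip_force=8,
)

```text
time: 1.1
tool_pos: [0.3002, -0.2818, 0.2131]
tool_rot: [[0.996, 0.094, -0.0], [0.094, -0.996, 0.001], [0.0, -0.001, -1.0]]
wrist_force: [-0.3, -0.1, -0.2]
grip_width: 0.186
grasp_force: 0.0
```

```bash
cat >> h.py <<'E'
def rel(x,y,z,yaw):
    s=robot.sense();R=np.array(s["tool_rot"])
    d=np.array([x,y,z])-s["tool_pos"]
    cur=np.degrees(np.arctan2(R[1,0],R[0,0]))
    print("t",s["time"],"pos",np.round(s["tool_pos"],4),"yaw",cur.round(2),"F",np.round(s["wrist_force"],2),"w",s["grip_width"])
    print("units",(R.T@d/.04).round(3),((cur-yaw)/6).round(3))
E
python3 -c "
from h import *
rel(.4317,-.0701,.075,5.2)"
```

```text
t 1.1 pos [ 0.3002 -0.2818  0.2131] yaw 5.39 F [-0.34 -0.06 -0.24] w 0.18553110892666544
units [ 3.77  -4.957  3.458] 0.032
```

send_rows(
  moves=[
    [[0.3, -0.4, 0.2], 0],
    [[0.8, -1.0, 0.6], 0],
    [[1.4, -1.8, 1.1], 0],
    [[2.0, -2.6, 1.6], 0],
    [[2.6, -3.4, 2.1], 0],
    [[3.1, -4.1, 2.6], 0],
    [[3.5, -4.6, 3.0], 0],
    [[3.7, -4.9, 3.2], 0],
    [[3.77, -4.96, 3.3], 0.03],
    [[3.77, -4.96, 3.3], 0.03],
  ],
)

```text
time: 2.1
tool_pos: [0.4314, -0.0732, 0.0809]
tool_rot: [[0.996, 0.088, -0.001], [0.088, -0.996, 0.0], [-0.001, -0.0, -1.0]]
wrist_force: [0.2, -0.9, -0.0]
grip_width: 0.007
grasp_force: 0.0
```

Run:
```python
from h import *
rel(.4317,-.0701,.056,5.2)
c=cam("scene");d=c["pixels"][170:330,230:450]
cv2.imwrite("pics/b.png",cv2.resize(d,(660,480)))
```

```text
t 2.1 pos [ 0.4314 -0.0732  0.0809] yaw 5.04 F [ 0.25 -0.89 -0.01] w 0.006533674916213832
units [ 0.016 -0.077  0.623] -0.026
```

View pics/b.png

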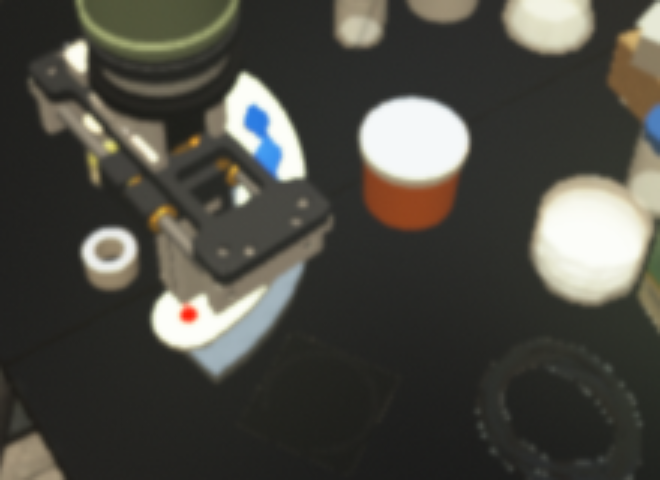

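send_rows(
  moves=[
    [[0, 0, 0.15], 0],
    [[0, 0, 0.35], 0],
    [[0, 0, 0.5], 0],
    [[0, 0, 0.58], 0],
    [[0, 0, 0.6], 0],
    [[0, 0, 0.6], 0],
    [[0, 0, 0.6], 0],
  ],
)

```text
time: 2.85
tool_pos: [0.4321, -0.0733, 0.0576]
tool_rot: [[0.996, 0.087, 0.0], [0.087, -0.996, -0.0], [0.0, 0.0, -1.0]]
wrist_force: [0.3, 0.1, 0.6]
grip_width: 0.006
grasp_force: 0.0
```

```bash
python3 -c "
from h import *
rel(.4317,-.0701,.054,5.2)"
```

```text
t 2.85 pos [ 0.4321 -0.0733  0.0576] yaw 5.02 F [0.28 0.08 0.62] w 0.006086306513365786
units [-0.002 -0.082  0.09 ] -0.03
```

send_rows(
  moves=[
    [[0, -0.04, 0.02], 0],
    [[0, -0.08, 0.04], 0],
    [[0, -0.08, 0.06], 0],
    [[0, -0.08, 0.075], 0],
    [[0, -0.08, 0.09], 0],
    [[0, -0.08, 0.09], 0],
  ],
)

```text
time: 3.45
tool_pos: [0.4316, -0.07, 0.0539]
tool_rot: [[0.996, 0.087, -0.0], [0.087, -0.996, 0.0], [-0.0, -0.0, -1.0]]
wrist_force: [-0.4, 0.5, 1.1]
grip_width: 0.006
grasp_force: 0.6
```

```bash
python3 -c "
from h import *
rel(.4317,-.0701,.054,5.2)"
```

```text
t 3.45 pos [ 0.4316 -0.07    0.0539] yaw 5.01 F [-0.39  0.53  1.14] w 0.006399787301370181
units [ 0.003  0.003 -0.003] -0.031
```

send_rows(
  moves=[
    [[0, 0, 0.01], 0],
    [[0, 0, 0.02], 0],
    [[0, 0, 0.02], 0],
  ],
)

```text
time: 3.75
tool_pos: [0.4316, -0.07, 0.0532]
tool_rot: [[0.996, 0.087, -0.0], [0.087, -0.996, 0.0], [-0.0, -0.0, -1.0]]
wrist_force: [-0.4, 1.0, 2.3]
grip_width: 0.01
grasp_force: 1.5
```

Run:
```python
from h import *
rel(.4317,-.0701,.054,5.2)
c0=np.array([.4199,.0594])
R=np.array(robot.sense()["tool_rot"]);p=np.array(robot.sense()["tool_pos"])
yaw=np.degrees(np.arctan2(R[1,0],R[0,0]))
for s in range(0,205,5):
    a=-1.4802+s/130; q=np.r_[c0+.13*np.array([np.cos(a),np.sin(a)]),p[2]]
    print(s,(R.T@(q-p)/.04).round(3)[:2],((yaw-np.degrees(a)-90)/6).round(2))
```

```text
t 3.75 pos [ 0.4316 -0.07    0.0532] yaw 5.01 F [-0.38  1.03  2.25] w 0.009852117344331415
units [ 0.003  0.002 -0.021] -0.031
0 [0.002 0.001] -0.03
5 [ 0.127 -0.001] -0.4
10 [ 0.252 -0.009] -0.76
15 [ 0.376 -0.021] -1.13
20 [ 0.5   -0.038] -1.5
25 [ 0.623 -0.06 ] -1.87
30 [ 0.745 -0.087] -2.23
35 [ 0.866 -0.118] -2.6
40 [ 0.986 -0.154] -2.97
45 [ 1.104 -0.195] -3.33
50 [ 1.22 -0.24] -3.7
55 [ 1.335 -0.289] -4.07
60 [ 1.448 -0.343] -4.44
65 [ 1.559 -0.401] -4.8
70 [ 1.667 -0.464] -5.17
75 [ 1.773 -0.53 ] -5.54
80 [ 1.876 -0.601] -5.91
85 [ 1.977 -0.675] -6.27
90 [ 2.074 -0.753] -6.64
95 [ 2.168 -0.835] -7.01
100 [ 2.26  -0.921] -7.38
105 [ 2.347 -1.009] -7.74
110 [ 2.432 -1.102] -8.11
115 [ 2.513 -1.197] -8.48
120 [ 2.59  -1.296] -8.84
125 [ 2.663 -1.397] -9.21
130 [ 2.732 -1.501] -9.58
135 [ 2.797 -1.608] -9.95
140 [ 2.858 -1.717] -10.31
145 [ 2.915 -1.828] -10.68
150 [ 2.967 -1.942] -11.05
155 [ 3.015 -2.057] -11.42
160 [ 3.059 -2.174] -11.78
165 [ 3.098 -2.293] -12.15
170 [ 3.133 -2.413] -12.52
175 [ 3.162 -2.534] -12.88
180 [ 3.187 -2.657] -13.25
185 [ 3.208 -2.78 ] -13.62
190 [ 3.223 -2.904] -13.99
195 [ 3.234 -3.029] -14.35
200 [ 3.24  -3.153] -14.72
```

send_rows(
  moves=[
    [[0.06, 0, -0.005], -0.2],
    [[0.19, -0.005, -0.01], -0.55],
    [[0.31, -0.015, -0.01], -0.95],
    [[0.44, -0.03, -0.01], -1.3],
    [[0.56, -0.05, -0.01], -1.7],
    [[0.68, -0.07, -0.01], -2.05],
    [[0.81, -0.1, -0.01], -2.4],
    [[0.93, -0.135, -0.01], -2.8],
    [[0.986, -0.154, -0.01], -2.97],
  ],
)

```text
time: 4.65
tool_pos: [0.4706, -0.0608, 0.0535]
tool_rot: [[0.921, 0.39, -0.0], [0.39, -0.921, -0.001], [-0.0, 0.001, -1.0]]
wrist_force: [-1.5, -0.1, 2.9]
grip_width: 0.001
grasp_force: 1.2
```

```bash
cat > arc.py <<'E'
from h import *
s=robot.sense();c0=np.array([.4199,.0594]);R=np.array(s["tool_rot"]);p=np.array(s["tool_pos"])
yaw=np.degrees(np.arctan2(R[1,0],R[0,0]));d=p[:2]-c0
s0=130*(np.arctan2(d[1],d[0])+1.4802)
print("t",s["time"],"s",s0.round(1),"radial err mm",((np.hypot(*d)-.13)*1e3).round(2),"z",p[2].round(4),"F",np.round(s["wrist_force"],1))
for k in range(5,60,5):
    a=-1.4802+(s0+k)/130; q=np.r_[c0+.13*np.array([np.cos(a),np.sin(a)]),.0535]
    print(k,(R.T@(q-p)/.04).round(3),((yaw-np.degrees(a)-90)/6).round(2))
E
python3 arc.py
```

```text
t 4.65 s 40.1 radial err mm 0.45 z 0.0535 F [-1.5 -0.1  2.9]
5 [ 0.125 -0.013 -0.001] -0.36
10 [ 0.25  -0.021 -0.001] -0.73
15 [ 0.374 -0.032 -0.001] -1.09
20 [ 0.498 -0.049 -0.001] -1.46
25 [ 0.621 -0.071 -0.001] -1.83
30 [ 0.743 -0.097 -0.001] -2.2
35 [ 0.865 -0.127 -0.001] -2.56
40 [ 0.984 -0.163 -0.001] -2.93
45 [ 1.103e+00 -2.030e-01 -1.000e-03] -3.3
50 [ 1.22e+00 -2.48e-01 -1.00e-03] -3.66
55 [ 1.335e+00 -2.970e-01 -1.000e-03] -4.03
```

send_rows(
  moves=[
    [[0.12, -0.01, 0], -0.36],
    [[0.25, -0.02, 0], -0.73],
    [[0.37, -0.03, 0], -1.1],
    [[0.5, -0.05, 0], -1.46],
    [[0.62, -0.07, 0], -1.83],
    [[0.74, -0.1, 0], -2.2],
    [[0.86, -0.13, 0], -2.56],
    [[0.98, -0.16, 0], -2.93],
  ],
)

```text
time: 5.45
tool_pos: [0.5044, -0.0394, 0.0535]
tool_rot: [[0.76, 0.65, 0.0], [0.65, -0.76, -0.0], [0.0, 0.0, -1.0]]
wrist_force: [-1.0, -1.0, 3.6]
grip_width: 0.006
grasp_force: 1.2
```

```bash
python3 arc.py
python3 - <<'E'
from h import *
c=cam("scene");d=c["pixels"][170:330,230:450]
cv2.imwrite("pics/c.png",cv2.resize(d,(660,480)))
E
```

```text
t 5.45 s 80.2 radial err mm -0.02 z 0.0535 F [-1.  -1.   3.6]
5 [ 0.125 -0.002  0.001] -0.37
10 [ 0.25  -0.009  0.001] -0.73
15 [ 0.374 -0.021  0.001] -1.1
20 [ 0.498 -0.038  0.001] -1.47
25 [ 0.621 -0.059  0.001] -1.84
30 [ 0.743 -0.086  0.001] -2.2
35 [ 0.864 -0.116  0.001] -2.57
40 [ 0.984 -0.152  0.001] -2.94
45 [ 1.103e+00 -1.920e-01  1.000e-03] -3.3
50 [ 1.219e+00 -2.370e-01  1.000e-03] -3.67
55 [ 1.334e+00 -2.860e-01  1.000e-03] -4.04
```

View pics/c.png

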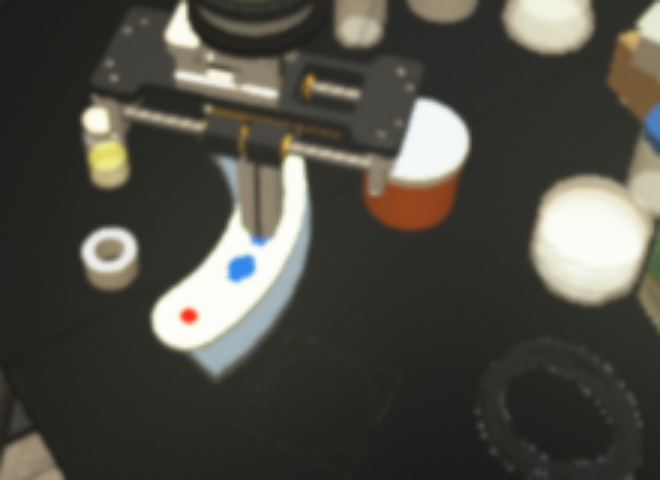

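send_rows(
  moves=[
    [[0.125, 0, 0], -0.37],
    [[0.25, -0.01, 0], -0.73],
    [[0.37, -0.02, 0], -1.1],
    [[0.5, -0.04, 0], -1.47],
    [[0.62, -0.06, 0], -1.84],
    [[0.74, -0.085, 0], -2.2],
    [[0.86, -0.115, 0], -2.57],
    [[0.98, -0.15, 0], -2.94],
  ],
)

```text
time: 6.3
tool_pos: [0.5303, -0.0092, 0.0535]
tool_rot: [[0.526, 0.85, 0.0], [0.85, -0.526, -0.0], [-0.0, 0.0, -1.0]]
wrist_force: [-2.6, -3.7, 2.5]
grip_width: 0.008
grasp_force: 2.3
```

```bash
python3 arc.py
```

```text
t 6.3 s 120.1 radial err mm -0.01 z 0.0535 F [-2.6 -3.7  2.5]
5 [ 0.125 -0.002  0.001] -0.35
10 [ 0.25  -0.009  0.001] -0.72
15 [ 0.374 -0.021  0.001] -1.09
20 [ 0.498 -0.037  0.001] -1.45
25 [ 0.621 -0.059  0.001] -1.82
30 [ 0.744 -0.085  0.001] -2.19
35 [ 0.865 -0.115  0.   ] -2.55
40 [ 0.985 -0.151  0.   ] -2.92
45 [ 1.103 -0.191  0.   ] -3.29
50 [ 1.22  -0.235  0.   ] -3.66
55 [ 1.335 -0.284  0.   ] -4.02
```

send_rows(
  moves=[
    [[0.125, 0, 0], -0.36],
    [[0.25, -0.01, 0], -0.73],
    [[0.37, -0.02, 0], -1.1],
    [[0.5, -0.04, 0], -1.46],
    [[0.62, -0.06, 0], -1.83],
    [[0.74, -0.085, 0], -2.2],
    [[0.86, -0.115, 0], -2.56],
    [[0.98, -0.15, 0], -2.93],
  ],
)

```text
time: 7.1
tool_pos: [0.5459, 0.0273, 0.0536]
tool_rot: [[0.245, 0.969, 0.0], [0.969, -0.245, -0.0], [0.0, 0.0, -1.0]]
wrist_force: [0.2, -2.2, 2.7]
grip_width: -0.001
grasp_force: 1.1
```

```bash
python3 arc.py
```

```text
t 7.1 s 160.0 radial err mm 0.04 z 0.0536 F [ 0.2 -2.2  2.7]
5 [ 0.125 -0.003  0.002] -0.35
10 [ 0.25  -0.01   0.002] -0.72
15 [ 0.374 -0.022  0.002] -1.08
20 [ 0.498 -0.039  0.002] -1.45
25 [ 0.621 -0.06   0.002] -1.82
30 [ 0.744 -0.086  0.002] -2.18
35 [ 0.865 -0.116  0.002] -2.55
40 [ 0.985 -0.152  0.002] -2.92
45 [ 1.103 -0.192  0.002] -3.29
50 [ 1.22  -0.236  0.002] -3.65
55 [ 1.335 -0.285  0.002] -4.02
```

send_rows(
  moves=[
    [[0.125, 0, 0], -0.36],
    [[0.25, -0.01, 0], -0.73],
    [[0.37, -0.02, 0], -1.1],
    [[0.5, -0.04, 0], -1.46],
    [[0.62, -0.06, 0], -1.83],
    [[0.74, -0.085, 0], -2.2],
    [[0.74, -0.085, 0], -2.2],
  ],
)

```text
time: 7.8
tool_pos: [0.5496, 0.0576, 0.0534]
tool_rot: [[0.019, 1.0, 0.0], [1.0, -0.019, 0.001], [0.001, 0.0, -1.0]]
wrist_force: [1.2, -0.3, 2.2]
grip_width: 0.005
grasp_force: 1.2
```

```bash
python3 arc.py|head -1
python3 - <<'E'
from h import *
c=cam("scene");d=c["pixels"][170:330,230:450]
cv2.imwrite("pics/d.png",cv2.resize(d,(660,480)))
E
```

```text
t 7.8 s 190.7 radial err mm -0.24 z 0.0534 F [ 1.2 -0.3  2.2]
```

View pics/d.png

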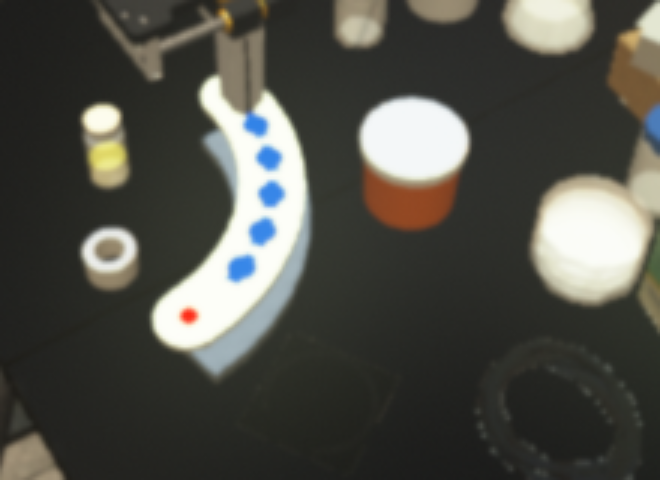

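send_rows(
  moves=[
    [[0.02, 0, -0.1], 0],
    [[0.1, 0, -0.4], 0],
    [[0.2, 0, -0.9], 0],
    [[0.5, 0, -1.5], 0],
    [[1.0, 0, -2.1], 0],
    [[1.6, 0, -2.6], 0],
    [[2.0, 0, -2.8], 0],
    [[2.0, 0, -2.8], 0],
    [[2.0, 0, -2.8], 0],
  ],
)

```text
time: 8.75
tool_pos: [0.5505, 0.1364, 0.1646]
tool_rot: [[0.019, 1.0, -0.002], [1.0, -0.019, -0.001], [-0.001, -0.002, -1.0]]
wrist_force: [0.1, -0.6, -0.7]
grip_width: 0.003
grasp_force: 0.0
```

Run:
```python
from h import *
c=cam("scene");d=c["pixels"][170:330,230:450]
P=cloud(c);h=cv2.cvtColor(c["pixels"],cv2.COLOR_BGR2HSV)
m=cv2.inRange(h,(95,120,50),(130,255,255));k,L,s,ce=cv2.connectedComponentsWithStats(m)
for i in range(1,k):
    q=P[L==i]
    if s[i,4]>12 and abs(np.median(q[:,0])-.51)<.06: print(np.median(q,0).round(3),np.percentile(q[:,2],[5,95]).round(4))
m=cv2.inRange(h,(0,150,90),(6,255,255));print(cv2.connectedComponentsWithStats(m)[3][-1])
cv2.imwrite("pics/e.png",cv2.resize(d,(660,480)));print(robot.sense()["tool_pos"],robot.sense()["wrist_force"])
```

```text
[0.549 0.037 0.046] [0.0441 0.0479]
[0.54  0.008 0.046] [0.045  0.0476]
[ 0.526 -0.018  0.046] [0.0442 0.0477]
[ 0.504 -0.041  0.046] [0.0451 0.0478]
[ 0.478 -0.058  0.046] [0.0443 0.0485]
[292.22222222 274.5       ]
[0.5501758  0.13592175 0.16404171] [ 0.62852491 -0.46950775 -0.82774577]
```

View pics/e.png

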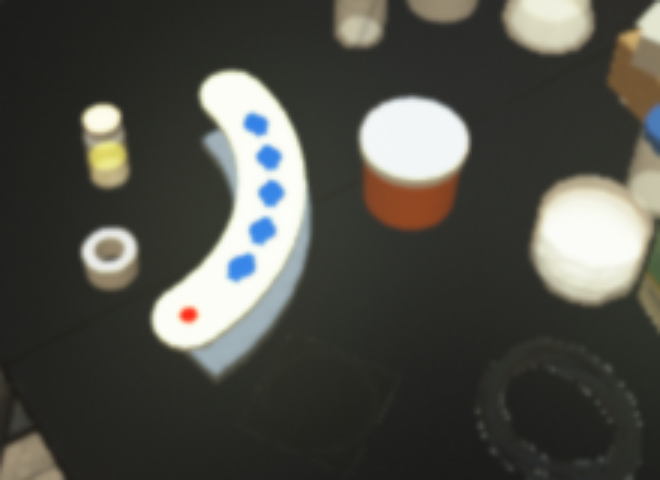

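All five lids, from (241,268) to (256,124), lie flat at 46 mm. The stand and the bystanders have not moved, and the arm is clear.

```bash
python3 -c "
from h import *
print(robot.finish_job())"
```

```text
the job is handed in; nothing more can be done
None
```

I stroked all five lids shut in order with about 2–4 N of downward force and handed the job in at about 9 s; the last picture shows the lids flat, nothing moved and the arm clear, but the hand-in gave no verdict.

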